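# Release the bottle from the locked mixer cradle

## Robot

A 6-joint arm with a two-finger parallel gripper is mounted at the origin on a cart in front of the work surface, level with it; the furniture and walls round the work are solid. World frame = base frame: x ahead of the robot, y to its left, z up, the work surface at z = 0. Lengths are in m, angles in rad, forces in N, time in s.
With the tool pointing down it reaches from about 0.35 to 0.975 m from the base axis. Payload 4.9 kg.
Tool frame: the origin (TCP) lies at the very end of the fingers, on their centre line; the grasp point (between the pads) lies 19 mm behind it; z points along the fingers, y is the line along which they close (so a half turn about z gives the same grasp; the last joint's range is limited). The gripper opens to 85 mm and grips with 20 to 120 N. Pads are 22 mm wide; open, the fingers measure 114 mm over their backs; the gripper's body (76 mm by 85 mm) begins 54 mm behind the grasp point. The pads swing forward as they close: fully open they stand 13 mm farther back than shut.
Start: joints at [1.221, 0.053, 1.613, -0, 1.476, -0.119], TCP at [0.143, 0.608, 0.231] pointing down, gripper open.
Joint ranges: [-3.01, 3.01], [-1.01, 2.22], [0.06, 2.58], [-1.02, 4.17], [0.09, 2.62], [-3.14, 3.14]. Speed limits (rad/s): [2.57, 2.57, 3.14, 3.14, 3.14, 3.14].

## Interface

Orientations are given as a 3x3 rotation matrix whose columns are the frame's x, y, z axes.
In Python, from station import telemetry, vision, close_job, boxes_of, trace, place_of gives the robot as it stands. The module is installed in compiled form; this text tells all that it offers.
- The arm moves only by the tool apply_moves, never from a script. Its argument "steps" is a list of rows, each a list of 7 numbers: the turn, a rotation vector about the tool's x, y, z as a fraction of full scale, then the shift along the tool's x, y, z as a fraction of full scale, then the opening, from 0 (shut) to 1 (fully open). A call has 1 to 20 rows; each row is the pose to reach, as a shift and turn from the pose commanded when the call began, along the tool's axes at that moment; what a row does not reach only later rows make up. Full scale, the value 1, is 0.15 m for a shift and 30 degrees for a turn. A row lasts 1/8 s, in which the tool goes at most 62.5 mm and 10.7 degrees, less where a joint would pass 70% of its speed; a pose out of reach is approached as far as the arm can. A call with a number of a shift or a turn outside -1 to 1 is refused whole. A call with a gripper value outside its range is refused whole. The fingers move at their own pace and stop on an object; the grip force is fixed at half the most. Time passes only in rows, so rows that repeat a pose let the fingers close. It gives the time, the measured TCP pose, the force, the opening and the grip force at its end, in the units of the state.
- telemetry.state(): the state, without advancing time (a new reading comes with each control period).
- vision.camera(name): name is "scene" or "top"; returns a dict with "pixels" (480x640x3 uint8, red, green, blue), "fx", "fy", "cx", "cy" (pixels), "distortion" ([k1, k2, p1, p2, k3] as OpenCV has them; the pictures are not rectified), "extrinsics" (4x4, takes a point from camera to world coordinates). Camera axes: x right, y up, looking along -z (the intrinsics and any distortion apply to the point x, -y, -z); pixel columns grow to the right and rows downward; lengths in m; the calibration is good to about 2 mm. A picture is of the moment at which its call begins. There is no depth.
- close_job(): hands the job in; it is judged then, once.
Trained networks look in a picture, given as the dict that the camera call returned (one of the last four; its "shot" number tells which), for a name from the list of things; names that differ only in an ending like _2 or _b are one class to them, and where a whole thing is asked for, a point or a joint stands for the part that bears it (a point fixed in the world has none). Each returns a list of dicts, best first, with "score" (0 to 1); they miss things now and then, are a little off and sometimes report something else, mostly with a low value. They report only what shows in the picture. A call takes as long as a camera call. They do not tell look-alikes from the thing itself.
- boxes_of(picture, label): "location" ([x, y, z] in m, in the coordinates of the camera as it stood for that picture, good to about 4 mm: the middle of the surface that is visible of it).
- trace(picture, label): "mask" (480x640 bool, what is visible of it).
- place_of(picture, label): "location" ([x, y, z] in m, in the coordinates of the camera as it stood for that picture, good to about 4 mm: a listed point, or the origin of a listed thing).
The state is a dict: "time_s": time; "q": joint angles; "joint_vel": joint speeds; "joint_torque": joint torques, N m; "ee_pos": TCP position; "ee_rot": TCP orientation; "force": force on the tool from outside, world axes, zero at the start; "ft_torque": the same for the moment, N m; "grip_width": finger opening in m; "gripper_force": force on a finger pad.
Only numpy, scipy, OpenCV 4.12 (cv2) and the standard library are available. Lean on these libraries where they do the work, as an engineer would, in place of code of your own. Each camera call takes 0.05 s, during which the arm holds its last target. There are 200 camera calls.

## Task

Take the dark bottle with the white cap out of the mixer cradle and stand it upright in the empty well of the white two-well rack, leaving the safety hook tipped back. The hook is locked: first turn the winged knob clockwise (its thread is left-handed) until its keeper is well clear, then lift the hook straight up over the front lip and tip it right back until it stays open. Do not tip the bottle over or disturb the other things on the bench.

Things in the scene. Friction and masses are not known exactly. Their poses are not given: they have to be found in the camera images.
- cradle: Fixed aluminium mixer cradle, in mm: origin on the bench under the bottle's axis, x from front (lip, crossbar) to rear (hook pivot), y left. Plate x -80..100, y -75..30, 12 thick. Black ring pocket: inner diameter 45, rim z 37. Front post x -74..-66, 30 wide, its top (the lip) z 58. Slotted rear cheeks x 57..83, y -17..17, top z 120.
- hook_lift (a joint): Rise of the hook's pin in its vertical slot, m: 0 down (weight and a light spring; lifting takes 3 N at the pin, about 5 N at the crossbar), stop at 0.024. The claw hangs inside the lip, overlapping it by 18 mm: the hook must rise 15 to 18 mm before it can tilt; tilted earlier the claw only jams on the lip. It cannot rise while the keeper lies over it.
- hook (a joint): Tilt of the steel hook about its pin, rad: 0 closed, arm level over the cap; grows as the front end swings up and back, away from the robot; stop 2.0. Falls shut below about 1.6, falls fully open beyond 1.75. Pin at cradle (70, 0, 110) mm when down; arm 12 wide, 10 thick, towards -x; claw 8 x 16 mm, 130 mm from the pin, down to z 40.
- hook_bar (a point): Centre of the hook's round crossbar, at the arm's front end 162 mm from the pin: 12 mm diameter, 70 mm long along the cradle's y, at cradle (-92, 0, 110) mm when closed. Clear space below and in front of it, so a fingertip tilted 30 to 45 degrees can go under it from the front and lift.
- knob (a joint): Lock knob's angle, rad: grows clockwise seen from above (left-hand thread: clockwise loosens, rising 1.5 mm per rad). Starts at 0 to 0.25, keeper over the hook's pin; from 0.95 on the keeper is clear; stops at 0 and 1.6. Friction 0.05 N m; stays where left.
- knob_wing (a point): Centre of the top of the knob's black wing: 40 mm long (its x), 14 thick (its y), 22 tall. Below it a disc of 24 mm diameter and a 5 mm keeper bar reaching 63 mm along the wing's +y. At knob 0 its axes are the cradle's and it lies at cradle (60, -50, 146.5) mm.
- bottle: Closed dark bottle with white cap, 85 tall, body 38 mm diameter up to z 67, cap 24 mm diameter; about 0.12 kg. Origin: centre of its underside; z up its axis. Stands 12 mm above the bench in the cradle's pocket. Grasp it round the body above the pocket's rim, from above, closing along the cradle's y.
- rack: Fixed white rack, 60 (x) x 132 (y) x 26 mm, origin at the centre of its underside. Two round wells of 46 mm diameter, 16 mm deep, at y +33 (empty) and y -33 (holds the small yellow dropper bottle).
- rack_well (a point): Centre of the floor of the empty well, 10 mm above the bench, axes as the rack's.
- dropper: Small yellow dropper bottle, 21 mm diameter, 50 tall, in the other well: leave it.
- white_bottle: Bystander: white bottle, 47 mm diameter, 108 tall, behind the cradle.
- tweezers: Bystander: tweezers, 120 mm long, lying near the front edge to the left.
- timer: Bystander: small yellow box, 16 x 52 x 16 mm, lying right of the cradle.
- wash_bottle: Bystander: white bottle with red cap, 60 mm diameter, 150 tall, behind the cradle to the left.
Not all that is in view belongs to the job. Leave any green or purple look-alike of the bottle alone.

How it is judged:
By the outcome, as a careful person would: the job done as asked, in the order asked, and still so for the second after the job is handed in, with the robot touching nothing.
It also fails if it takes over 72 s, if anything falls off the work surface, if the arm or the gripper's body presses on something with over 40 N, if the wrist force passes 120 N, or if a joint passes its speed limit or range.

## Working session

There is one attempt and no reset: what is moved stays moved. The work goes in short steps, Python scripts to look and compute and a tool call to move; the robot and the scene stay as the last step left them, time stands still between calls to the robot, and variables do not carry over. Pictures are saved under pics/ and viewed, at most 10 in all, crops included, and the job is handed in when it is done.

Besides the shell and the picture viewer there is one more tool, called after "Emit:" as name(argument=value, ...), one argument or row to a line, values as JSON. apply_moves: Moves the arm, as the interface text tells. Shift numbers are shares of 0.15 m and turn numbers shares of 30 degrees, none past 1 either way. Its arguments: {"type":"object","properties":{"steps":{"type":"array","items":{"type":"array","items":{"type":"number"}}}},"required":["steps"]}

```bash
ls; mkdir -p pics
cat > h.py <<'E'
import numpy as np, cv2
from station import telemetry, vision, boxes_of, trace, place_of
def w(p,loc):
    E=np.array(p["extrinsics"]); return (E@np.r_[loc,1])[:3]
def save(p,n): cv2.imwrite("pics/"+n,np.ascontiguousarray(p["pixels"][:,:,::-1]))
E
python3 - <<'E'
from h import *
np.set_printoptions(precision=4,suppress=True)
s=telemetry.state(); print(s["time_s"],s["ee_pos"],s["ee_rot"],s["grip_width"],s["force"])
for c in ("scene","top"):
    p=vision.camera(c); save(p,c+"0.png"); print(c,np.array(p["extrinsics"]),p["fx"],p["cx"],p["cy"],p["distortion"])
    for n in ["cradle","hook_bar","knob_wing","bottle","rack","rack_well","dropper","white_bottle","wash_bottle","timer","tweezers"]:
        print(n,[(round(d["score"],2),w(p,d["location"])) for d in place_of(p,n)[:3]])
E
```

```text
pics
0.0 [0.1428 0.6079 0.2301] [[-0.9735  0.2287 -0.0007]
 [ 0.2287  0.9735 -0.0019]
 [ 0.0002 -0.002  -1.    ]] 0.0851710591209633 [-0.1206  0.2442 -0.193 ]
scene [[ 0.8572  0.2876 -0.4272  0.1959]
 [-0.515   0.4807 -0.7098 -0.7576]
 [ 0.0012  0.8284  0.5602  0.6149]
 [ 0.      0.      0.      1.    ]] 480.5668803762369 320.7554331486711 239.04724618023687 [-0.0268  0.      0.      0.      0.    ]
cradle [(0.74, array([ 0.6032, -0.0782, -0.0016]))]
hook_bar [(0.65, array([ 0.52  , -0.1226,  0.1082]))]
knob_wing [(0.66, array([ 0.681 , -0.0911,  0.1517])), (0.34, array([ 0.3975,  0.0472, -0.005 ]))]
bottle [(0.85, array([ 0.4201, -0.3574, -0.0037])), (0.65, array([ 0.6008, -0.078 ,  0.0128])), (0.6, array([ 0.4273, -0.0857,  0.0015]))]
rack [(0.57, array([ 0.4526, -0.2289, -0.0035]))]
rack_well []
dropper [(0.75, array([ 0.4416, -0.2552,  0.0094]))]
white_bottle [(0.63, array([ 0.7929, -0.0432, -0.0035]))]
wash_bottle [(0.57, array([ 0.7983,  0.0882, -0.0041]))]
timer []
tweezers [(0.44, array([ 0.3977,  0.0507, -0.0029]))]
top [[ 0.0085  0.9975 -0.0702  0.5551]
 [-0.9999  0.0078 -0
[... 330 characters left out ...]
, (0.34, array([ 0.4543, -0.2267,  0.0028]))]
knob_wing [(0.73, array([ 0.5196, -0.1277,  0.1078])), (0.54, array([ 0.6796, -0.0984,  0.1509]))]
bottle [(0.86, array([ 0.424 , -0.354 , -0.0017])), (0.82, array([ 0.4208, -0.082 ,  0.0026])), (0.68, array([ 0.6015, -0.0771,  0.0118]))]
rack [(0.71, array([ 0.4536, -0.2289, -0.0011]))]
rack_well [(0.56, array([ 0.4588, -0.1952,  0.0128]))]
dropper [(0.55, array([ 0.4421, -0.2622,  0.007 ]))]
white_bottle [(0.67, array([ 0.793 , -0.0505, -0.0026])), (0.24, array([ 0.6645, -0.2328, -0.0025]))]
wash_bottle [(0.86, array([0.7986, 0.0821, 0.0004]))]
timer [(0.63, array([ 0.6643, -0.2369, -0.0026]))]
tweezers [(0.45, array([0.3973, 0.0489, 0.0019]))]
```

View pics/scene0.png

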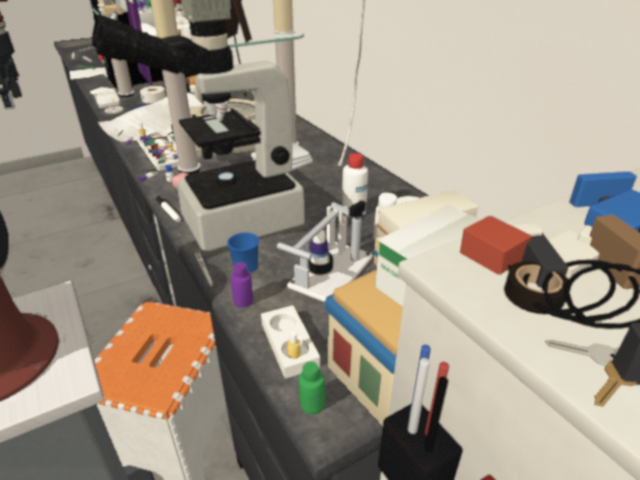

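View pics/top0.png

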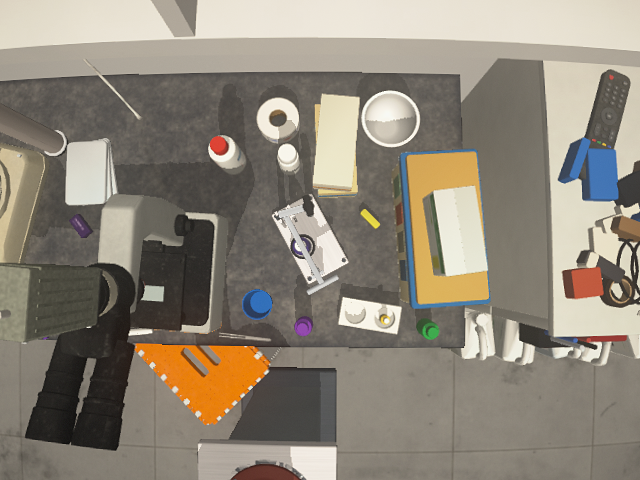

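Scene: the cradle is at scene px (325,250) and top px (308,243). The purple and green look-alikes are at top px (304,326) and (429,330), and the empty well is at (356,313). The tall microscope, with eyepieces at top px (70,420), stands between the arm and the job, so I'll triangulate it and refine the yaws.

```bash
cat >> h.py <<'E'
def ray(p,u,v):
    K=np.array([[p["fx"],0,p["cx"]],[0,p["fy"],p["cy"]],[0,0,1.]])
    x,y=cv2.undistortPoints(np.array([[[u,v]]],float),K,np.array(p["distortion"]))[0,0]
    E=np.array(p["extrinsics"]); d=E[:3,:3]@np.r_[x,-y,-1]; return E[:3,3],d/np.linalg.norm(d)
def tri(a,b):
    A=np.c_[a[1],-b[1]]; t=np.linalg.lstsq(A,b[0]-a[0],rcond=None)[0]
    P=a[0]+t[0]*a[1];Q=b[0]+t[1]*b[1]; return (P+Q)/2,np.linalg.norm(P-Q)
def proj(p,X):
    E=np.array(p["extrinsics"]);c=E[:3,:3].T@(np.asarray(X)-E[:3,3]);K=np.array([[p["fx"],0,p["cx"]],[0,p["fy"],p["cy"]],[0,0,1.]])
    return cv2.projectPoints(np.array([[c[0],-c[1],-c[2]]]),np.zeros(3),np.zeros(3),K,np.array(p["distortion"]))[0].ravel()
E
python3 - <<'E'
from h import *
np.set_printoptions(precision=4,suppress=True)
S=vision.camera("scene");T=vision.camera("top")
for n,a,b in [("eyetip",(97,38),(70,440)),("eyeroot",(230,60),(110,280)),("stage",(222,128),(152,294)),("armtop",(270,70),(112,205)),("baseNear",(182,240)if 0 else (205,245),(222,333))]:
    print(n,*tri(ray(S,*a),ray(T,*b)))
for nm,p in (("S",S),("T",T)):
  for n in ["hook","cradle","knob_wing","rack"]:
    r=trace(p,n)
    for d in r[:2]:
        v,u=np.where(d["mask"]); print(nm,n,round(d["score"],2),u.min(),u.max(),v.min(),v.max(),cv2.minAreaRect(np.c_[u,v].astype(np.float32)))
c=cv2.resize(T["pixels"][170:350,250:450],None,fx=4,fy=4,interpolation=cv2.INTER_CUBIC)[:600]
c=cv2.resize(T["pixels"][180:330,250:450],None,fx=4,fy=4,interpolation=cv2.INTER_CUBIC); cv2.imwrite("pics/c1.png",c[:,:,::-1])
E
```

```text
eyetip [0.3189 0.2113 0.4378] 0.00251262580855668
eyeroot [0.5409 0.1805 0.3798] 0.016496995591797712
stage [0.5095 0.1706 0.2474] 0.007732068352069096
armtop [0.6488 0.207  0.3381] 0.0012095866380456475
baseNear [0.4137 0.0944 0.0302] 0.010758893359706083
S hook 0.67 278 338 209 266 ((309.9260559082031, 230.923583984375), (35.803321838378906, 65.83755493164062), 36.469234466552734)
S cradle 0.63 277 371 200 302 ((330.9822692871094, 250.74493408203125), (74.82170867919922, 113.52310180664062), 52.79207992553711)
S knob_wing 0.91 332 365 201 219 ((349.1219482421875, 211.09754943847656), (17.448183059692383, 33.35032272338867), 83.6598129272461)
S rack 0.89 261 319 306 377 ((289.375732421875, 339.3017578125), (69.92308044433594, 40.615386962890625), 67.380126953125)
T hook 0.9 284 338 216 294 ((299.93609619140625, 256.6551818847656), (81.68511199951172, 33.52867126464844), 50.98059844970703)
T cradle 0.91 272 347 194 294 ((309.63775634765625, 242.89048767089844), (90.69798278808594, 51.031394958496094), 61.821407318115234)
T knob_wing 0.75 278 313 195 217 ((297.0901184082031, 211.52145385742188), (19.850191116333008, 35.50760269165039), 58.392494201660156)
T rack 0.7 339 400 296 332 ((369.1587219238281, 315.46240234375), (59.84090805053711, 30.07037925720215), 9.865806579589844)
T rack 0.44 277 337 216 294 ((307.9752502441406, 249.8731689453125), (84.35962677001953, 33.83000946044922), 67.65935516357422)
```

View pics/c1.png

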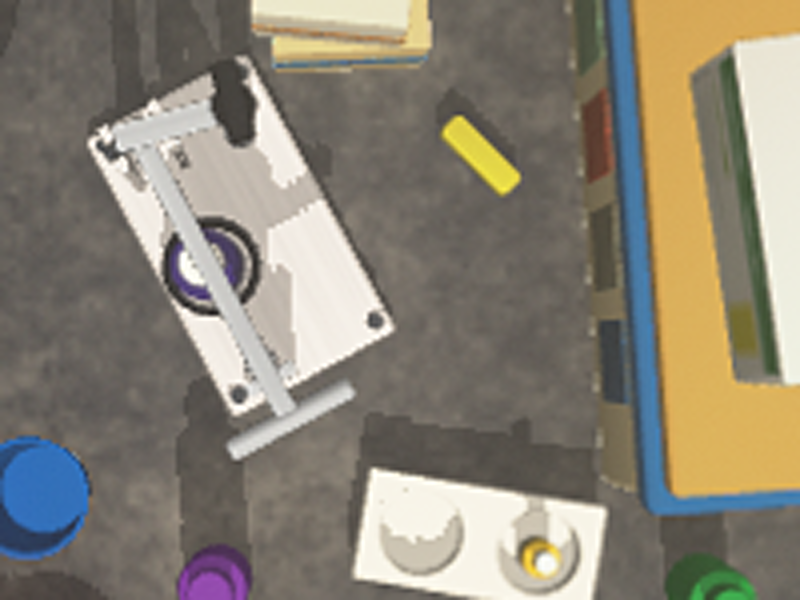

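Run:
```python
from h import *
np.set_printoptions(precision=3,suppress=True)
S=vision.camera("scene");T=vision.camera("top")
for (u,v) in [(195,0),(228,0),(228,40),(95,15),(190,30)]:
    o,d=ray(S,u,v)
    print((u,v),[ (o+d*(x-o[0])/d[0] if abs(d[0])>.05 else None) for x in (.35,.45,.55)], [o+d*(y-o[1])/d[1] for y in (.15,.2)])
for (u,v) in [(100,300),(100,268),(60,400),(130,345),(120,445),(30,440),(100,340)]:
    o,d=ray(T,u,v); print((u,v),[o+d*(z-o[2])/d[2] for z in (.35,.45,.6)])
# yaw from bar ends & rack
for pts,z in (([(308.75,292.5),(337.5,277)],.116),([(341,297),(401,306.5)],.026)):
    P=[ (lambda o,d:o+d*(z-o[2])/d[2])(*ray(T,*q)) for q in pts]; D=P[0]-P[1]; print(P,np.linalg.norm(D),"yaw",np.degrees(np.arctan2(-D[0],D[1])))
# bodies
for X in [(.602,-.078,.097),(.521,-.123,.11),(.68,-.094,.148)]: print(proj(T,X),proj(S,X))
```

```text
(195, 0) [array([ 0.35 , -0.273,  0.55 ]), array([0.45 , 0.042, 0.508]), array([0.55 , 0.357, 0.466])] [array([0.484, 0.15 , 0.494]), array([0.5  , 0.2  , 0.487])]
(228, 0) [array([ 0.35 , -0.357,  0.56 ]), array([ 0.45 , -0.098,  0.524]), array([0.55 , 0.162, 0.488])] [array([0.545, 0.15 , 0.49 ]), array([0.565, 0.2  , 0.483])]
(228, 40) [array([ 0.35 , -0.349,  0.528]), array([ 0.45 , -0.083,  0.471]), array([0.55 , 0.182, 0.415])] [array([0.538, 0.15 , 0.421]), array([0.557, 0.2  , 0.411])]
(95, 15) [array([0.35 , 0.414, 0.446]), array([0.45 , 1.175, 0.337]), array([0.55 , 1.936, 0.228])] [array([0.315, 0.15 , 0.484]), array([0.322, 0.2  , 0.477])]
(190, 30) [array([ 0.35 , -0.244,  0.519]), array([0.45 , 0.09 , 0.457]), array([0.55 , 0.423, 0.395])] [array([0.468, 0.15 , 0.446]), array([0.483, 0.2  , 0.437])]
(100, 300) [array([0.502, 0.215, 0.35 ]), array([0.51 , 0.163, 0.45 ]), array([0.522, 0.085, 0.6  ])]
(100, 268) [array([0.55 , 0.216, 0.35 ]), array([0.551, 0.164, 0.45 ]), array([0.552, 0.086, 0.6  ])]
(60, 400) [array([0.346, 0.279, 0.35 ]), array([0.378, 0.217, 0.45 ]), array([0.425, 0.125, 0.6  ])]
(130, 345) [array([0.435, 0.165, 0.35 ]), array([0.453, 0.121, 0.45 ]), array([0.481, 0.055, 0.6  ])]
(120, 445) [array([0.282, 0.181, 0.35 ]), array([0.324, 0.134, 0.45 ]), array([0.386, 0.064, 0.6  ])]
(30, 440) [array([0.278, 0.332, 0.35 ]), array([0.32 , 0.262, 0.45 ]), array([0.384, 0.158, 0.6  ])]
(100, 340) [array([0.441, 0.213, 0.35 ]), array([0.458, 0.162, 0.45 ]), array([0.485, 0.084, 0.6  ])]
[array([ 0.505, -0.097,  0.116]), array([ 0.537, -0.154,  0.116])] 0.06558230957595865 yaw 28.750737736343517
[array([ 0.491, -0.165,  0.026]), array([ 0.471, -0.298,  0.026])] 0.13441147435057876 yaw -8.629679954412719
[300.359 244.725] [319.475 231.697]
[321.84 284.57] [293.885 249.897]
[307.655 203.705] [357.912 202.499]
```

Crop: the crossbar runs crop (235,450)–(350,388). The wing is at (235,105), with the keeper lying left over the pin at about 15° slope, so the knob is at about 0.24 rad. The microscope is tall, with eyepieces up to z≈0.46 and a column further out, so I'll raise and retract, then sweep over at a small radius.

Emit:
apply_moves(
  steps=[
    [0,0,0,0,-0.35,-0.4,1],
    [0,0,0,0,-0.7,-0.8,1],
    [0,0,0,0,-0.85,-1,1],
    [0,0,0,0,-0.85,-1,1],
  ],
)

```text
time_s: 2.3
ee_pos: [0.1138, 0.484, 0.3874]
ee_rot: [[-0.973, 0.229, 0.004], [0.229, 0.973, 0.009], [-0.002, 0.01, -1.0]]
force: [-0.7, 0.4, 0.4]
grip_width: 0.0854
gripper_force: 0.0
```

Emit:
apply_moves(
  steps=[
    [0,0,0,0,-0.35,-0.4,1],
    [0,0,0,0,-0.7,-0.8,1],
    [0,0,0,0,-0.8,-1,1],
    [0,0,0,0,-0.8,-1,1],
  ],
)

```text
time_s: 2.8
ee_pos: [0.0861, 0.3665, 0.5365]
ee_rot: [[-0.973, 0.229, 0.004], [0.229, 0.973, 0.009], [-0.002, 0.009, -1.0]]
force: [-0.5, 0.6, -0.2]
grip_width: 0.0854
gripper_force: 0.0
```

```bash
python3 -c "
from h import *
np.set_printoptions(precision=4,suppress=True)
s=telemetry.state();print(s['time_s'],s['q'],s['ee_pos'],s['ee_rot'],s['force'])"
```

```text
2.8 [ 1.1418 -0.5267  1.5958 -0.      2.0628 -0.1979] [0.0861 0.3665 0.5365] [[-0.9734  0.229   0.004 ]
 [ 0.229   0.9734  0.0088]
 [-0.0019  0.0095 -1.    ]] [-0.4988  0.5973 -0.2002]
```

Emit:
apply_moves(
  steps=[
    [0,0,0,-0.33,-0.02,-0.1,1],
    [0,0,0,-0.66,-0.08,-0.2,1],
    [0,0,0,-0.98,-0.2,-0.2,1],
  ],
)

```text
time_s: 3.18
ee_pos: [0.2245, 0.3048, 0.5601]
ee_rot: [[-0.974, 0.228, -0.001], [0.228, 0.974, -0.001], [0.001, -0.001, -1.0]]
force: [0.6, 1.0, -0.5]
grip_width: 0.0853
gripper_force: 0.0
```

Emit:
apply_moves(
  steps=[
    [0,0,0,-0.28,-0.15,0,1],
    [0,0,0,-0.55,-0.32,0,1],
    [0,0,0,-0.79,-0.53,0,1],
  ],
)

```text
time_s: 3.55
ee_pos: [0.3217, 0.1993, 0.5587]
ee_rot: [[-0.973, 0.229, -0.004], [0.229, 0.973, -0.001], [0.003, -0.002, -1.0]]
force: [0.6, 0.5, -0.5]
grip_width: 0.0852
gripper_force: 0.0
```

Emit:
apply_moves(
  steps=[
    [0,0,0,-0.18,-0.22,0,1],
    [0,0,0,-0.35,-0.45,0,1],
    [0,0,0,-0.5,-0.71,0,1],
  ],
)

```text
time_s: 3.92
ee_pos: [0.3698, 0.078, 0.5589]
ee_rot: [[-0.974, 0.228, -0.004], [0.228, 0.974, 0.0], [0.004, -0.001, -1.0]]
force: [1.0, -0.5, 0.3]
grip_width: 0.0854
gripper_force: 0.0
```

Emit:
apply_moves(
  steps=[
    [0,0,-0.3,-0.1,-0.28,0,0.6],
    [0,0,-0.6,-0.18,-0.56,0,0.5],
    [0,0,-0.94,-0.23,-0.84,0,0.5],
    [0,0,-0.94,-0.23,-0.84,0,0.5],
  ],
)

```text
time_s: 4.42
ee_pos: [0.3739, -0.0533, 0.5588]
ee_rot: [[-0.967, -0.254, -0.004], [-0.254, 0.967, 0.001], [0.004, 0.002, -1.0]]
force: [-0.1, -0.0, 0.3]
grip_width: 0.0424
gripper_force: 0.0
```

```bash
cat >> h.py <<'E'
np.set_printoptions(precision=4,suppress=True)
C0=np.array([.6025,-.078,0]); YAW=np.radians(29)
def cr(x,y,z,c=None): # cradle mm -> world
    return (C0 if c is None else c)+np.array([x*np.cos(YAW)-y*np.sin(YAW),x*np.sin(YAW)+y*np.cos(YAW),z])/1000
def rel(target,R=None):
    s=telemetry.state(); A=np.array(s["ee_rot"]); t=A.T@(np.array(target)-s["ee_pos"])/.15
    from scipy.spatial.transform import Rotation as Ro
    r=Ro.from_matrix(A.T@R).as_rotvec()/np.radians(30) if R is not None else None
    print("t",s["time_s"],"q",np.array(s["q"]),"p",np.array(s["ee_pos"]),"F",np.array(s["force"]),"\n shift",t,"turn",r)
def Rt(yaw,tilt=0): # tool y at world yaw (deg), tilted forward (tool z leans to +y)
    from scipy.spatial.transform import Rotation as Ro
    a=np.radians(yaw); y=np.array([np.cos(a),np.sin(a),0]); z=np.array([0,0,-1.])
    R=np.c_[np.cross(y,z),y,z]; return R@Ro.from_rotvec([-np.radians(tilt),0,0]).as_matrix()
E
python3 - <<'E'
from h import *
print(cr(60,-50,146.5),cr(-92,0,110))
A=[]
for i in range(2):
  for c in ("scene","top"):
    p=vision.camera(c)
    for n in ("knob_wing","hook_bar","cradle","bottle","rack_well","rack"):
        for d in place_of(p,n)[:3]: print(c,n,round(d["score"],2),w(p,d["location"]))
k=cr(60,-50,131); rel(k,Rt(105))
E
```

```text
[ 0.6792 -0.0926  0.1465] [ 0.522  -0.1226  0.11  ]
scene knob_wing 0.71 [ 0.681  -0.0905  0.1462]
scene hook_bar 0.79 [ 0.5222 -0.1203  0.108 ]
scene cradle 0.84 [ 0.6018 -0.078  -0.0053]
scene bottle 0.75 [ 0.4268 -0.0829  0.0022]
scene bottle 0.6 [ 0.6014 -0.0813  0.0142]
scene bottle 0.56 [ 0.4206 -0.3559 -0.0052]
scene rack_well 0.52 [ 0.5235 -0.1216  0.1052]
scene rack 0.71 [ 0.4548 -0.2295 -0.001 ]
top knob_wing 0.69 [ 0.6823 -0.0995  0.1518]
top hook_bar 0.71 [ 0.5213 -0.1224  0.1137]
top cradle 0.57 [ 0.6016 -0.0774 -0.001 ]
top bottle 0.87 [ 0.4227 -0.0808 -0.0001]
top bottle 0.66 [ 0.6027 -0.0776  0.009 ]
top bottle 0.53 [ 0.4246 -0.355  -0.0029]
top rack_well 0.85 [ 0.4599 -0.192   0.0094]
top rack_well 0.49 [ 0.4421 -0.2623  0.0072]
top rack 0.86 [ 0.4536 -0.2236  0.0009]
scene knob_wing 0.67 [ 0.6783 -0.0913  0.1488]
scene knob_wing 0.31 [ 0.6033 -0.0784  0.0126]
scene hook_bar 0.92 [ 0.5208 -0.1195  0.1109]
scene hook_bar 0.64 [ 0.6809 -0.0927  0.148 ]
scene cradle 0.84 [ 0.6047 -0.0786 -0.007 ]
scene bottle 0.98 [ 0.4302 -0.0847  0.0035]
scene bottle 0.85 [ 0.6022 -0.0818  0.0121]
scene bottle 0.85 [ 0.4219 -0.3557 -0.0009]
scene rack_well 0.77 [ 0.4568 -0.1998  0.0086]
scene rack 0.67 [ 0.4523 -0.2302 -0.0016]
top knob_wing 0.76 [ 0.6834 -0.0958  0.1508]
top hook_bar 0.88 [ 0.5192 -0.1232  0.112 ]
top cradle 0.79 [ 0.6026 -0.0789 -0.0023]
top bottle 0.87 [ 0.4257 -0.3563  0.002 ]
top bottle 0.83 [ 0.4204 -0.0806  0.0026]
top bottle 0.66 [ 0.5993 -0.0775  0.0089]
top rack_well 0.83 [ 0.4593 -0.1917  0.0107]
top rack 0.92 [ 0.4565 -0.2265  0.0001]
top rack 0.31 [ 0.6041 -0.0791 -0.001 ]
t 5.825 q [-0.3348 -0.4994  1.5355 -0.      2.1056 -2.1669] p [ 0.3732 -0.0513  0.5613] F [-0.2279 -0.7668 -0.7934] 
 shift [-1.8998 -0.7936  2.8686] turn [-0.     -0.0001 -0.0009]
```

Emit:
apply_moves(
  steps=[
    [0,0,0,-0.35,-0.15,0.3,0.5],
    [0,0,0,-0.7,-0.3,0.6,0.5],
    [0,0,0,-0.95,-0.4,0.9,0.5],
  ],
)

```text
time_s: 6.2
ee_pos: [0.5153, -0.071, 0.4384]
ee_rot: [[-0.966, -0.258, 0.001], [-0.258, 0.966, -0.0], [-0.001, -0.001, -1.0]]
force: [1.0, -0.2, -0.7]
grip_width: 0.0427
gripper_force: 0.0
```

Emit:
apply_moves(
  steps=[
    [0,0,0,-0.35,-0.15,0.3,0.5],
    [0,0,0,-0.7,-0.3,0.6,0.5],
    [0,0,0,-0.95,-0.4,0.9,0.5],
    [0,0,0,-0.95,-0.4,0.9,0.5],
  ],
)

```text
time_s: 6.7
ee_pos: [0.6668, -0.0918, 0.298]
ee_rot: [[-0.966, -0.258, -0.009], [-0.258, 0.966, 0.002], [0.008, 0.004, -1.0]]
force: [0.1, -0.0, -0.2]
grip_width: 0.0426
gripper_force: 0.0
```

Run:
```python
from h import *
rel([.680,-.0935,.131],Rt(105))
p=vision.camera("scene")
c=cv2.resize(p["pixels"][170:290,270:430],None,fx=5,fy=5,interpolation=cv2.INTER_CUBIC); cv2.imwrite("pics/c2.png",c[:,:,::-1])
```

```text
t 6.7 q [-0.2473  0.1403  1.4092 -0.      1.601  -2.0795] p [ 0.6668 -0.0918  0.298 ] F [ 0.1338 -0.0209 -0.1604] 
 shift [-0.0909 -0.0387  1.1128] turn [ 0.0082 -0.0148 -0.0007]
```

View pics/c2.png

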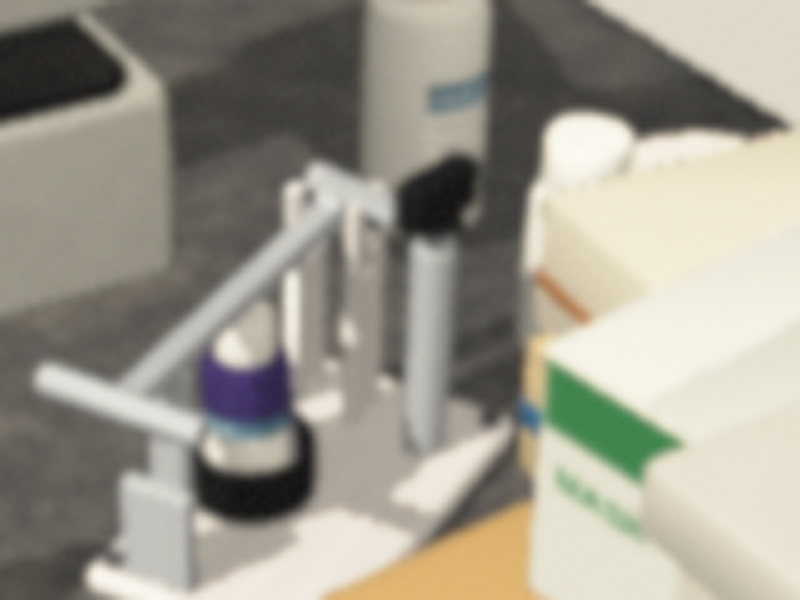

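Crop: the hook lies closed over the bottle, the keeper reaches from the black wing (440,190) to the pin (330,180), and nothing blocks the space above the knob. Descending.

Emit:
apply_moves(
  steps=[
    [0,0,0,0,0,0.4,0.5],
    [0,0,0,0,0,0.7,0.5],
    [0,0,0,0,0,0.7,0.5],
    [0,0,0,0,0,0.7,0.5],
  ],
)

```text
time_s: 7.25
ee_pos: [0.6681, -0.0923, 0.2033]
ee_rot: [[-0.966, -0.258, 0.005], [-0.258, 0.966, -0.001], [-0.004, -0.002, -1.0]]
force: [-0.2, 1.0, 0.1]
grip_width: 0.0427
gripper_force: 0.0
```

Run:
```python
from h import *
rel([.680,-.0935,.131],Rt(105))
```

```text
t 7.25 q [-0.2475  0.181   1.5209 -0.      1.4346 -2.0796] p [ 0.6681 -0.0923  0.2033] F [-0.2407  0.9789  0.1479] 
 shift [-0.0724 -0.0273  0.4826] turn [-0.0047  0.0084 -0.0008]
```

Emit:
apply_moves(
  steps=[
    [0,0,0,-0.075,-0.03,0.1,0.5],
    [0,0,0,-0.075,-0.03,0.3,0.5],
    [0,0,0,-0.075,-0.03,0.48,0.5],
    [0,0,0,-0.075,-0.03,0.48,0.5],
  ],
)

```text
time_s: 7.75
ee_pos: [0.6791, -0.0934, 0.1284]
ee_rot: [[-0.966, -0.258, 0.0], [-0.258, 0.966, -0.0], [-0.0, -0.0, -1.0]]
force: [-1.1, -0.1, 0.7]
grip_width: 0.0423
gripper_force: 0.0
```

Emit:
apply_moves(
  steps=[
    [0,0,0,0,0,0,0.3],
    [0,0,0,0,0,0,0],
    [0,0,0,0,0,0,0],
    [0,0,0,0,0,0,0],
    [0,0,0,0,0,0,0],
    [0,0,0,0,0,0,0],
  ],
)

```text
time_s: 8.5
ee_pos: [0.6807, -0.0933, 0.1311]
ee_rot: [[-0.966, -0.259, 0.005], [-0.259, 0.966, -0.001], [-0.005, -0.002, -1.0]]
force: [-1.3, 2.0, 6.6]
grip_width: 0.0126
gripper_force: 62.1
```

Emit:
apply_moves(
  steps=[
    [0,0,0.25,0,0,0,0],
    [0,0,0.5,0,0,-0.003,0],
    [0,0,0.75,0,0,-0.004,0],
    [0,0,1,0,0,-0.005,0],
    [0,0,1,0,0,-0.005,0],
  ],
)

```text
time_s: 9.12
ee_pos: [0.6807, -0.095, 0.1318]
ee_rot: [[-0.966, 0.26, 0.005], [0.26, 0.966, -0.004], [-0.006, -0.002, -1.0]]
force: [-1.3, -3.3, 6.2]
grip_width: 0.0126
gripper_force: 62.0
```

Emit:
apply_moves(
  steps=[
    [0,0,0.25,0,0,0,0],
    [0,0,0.5,0,0,-0.003,0],
    [0,0,0.75,0,0,-0.004,0],
    [0,0,1,0,0,-0.005,0],
    [0,0,1,0,0,-0.005,0],
  ],
)

```text
time_s: 9.75
ee_pos: [0.6798, -0.0965, 0.1326]
ee_rot: [[-0.706, 0.708, 0.003], [0.708, 0.706, -0.006], [-0.006, -0.003, -1.0]]
force: [-3.1, -6.6, 6.5]
grip_width: 0.0121
gripper_force: 62.2
```

Run:
```python
from h import *
rel([.680,-.0935,.131],Rt(40)); print(telemetry.state()["ft_torque"])
p=vision.camera("top"); 
c=cv2.resize(p["pixels"][170:290,250:410],None,fx=5,fy=5,interpolation=cv2.INTER_CUBIC); cv2.imwrite("pics/c3.png",c[:,:,::-1])
```

```text
t 9.75 q [-0.247   0.2651  1.5448 -0.0057  1.3276 -1.0294] p [ 0.6798 -0.0965  0.1326] F [-3.0525 -6.6059  6.5327] 
 shift [0.0132 0.0152 0.0103] turn [-0.0045  0.0123  0.1634]
[-1.1771  0.7823 -0.0494]
```

Emit:
apply_moves(
  steps=[
    [0,0,0,0,0,0,0.5],
    [0,0,0,0,0,0,0.5],
    [0,0,0,0,0,0,0.5],
    [0,0,0,0,0,-0.3,0.5],
    [0,0,0,0,0,-0.65,0.5],
    [0,0,0,0,0,-0.95,0.5],
    [0,0,0,0,0,-0.95,0.5],
  ],
)

```text
time_s: 10.68
ee_pos: [0.6812, -0.0936, 0.2778]
ee_rot: [[-0.707, 0.707, 0.01], [0.707, 0.707, -0.002], [-0.009, 0.005, -1.0]]
force: [1.0, -0.4, 0.6]
grip_width: 0.0426
gripper_force: 0.0
```

Run:
```python
from h import *
p=vision.camera("top"); 
c=cv2.resize(p["pixels"][170:290,250:410],None,fx=5,fy=5,interpolation=cv2.INTER_CUBIC); cv2.imwrite("pics/c3.png",c[:,:,::-1])
p=vision.camera("scene"); 
c2=cv2.resize(p["pixels"][170:290,270:430],None,fx=5,fy=5,interpolation=cv2.INTER_CUBIC)
cv2.imwrite("pics/c3.png",cv2.resize(np.vstack([c,c2])[:,:,::-1],(400,600)))
R=Rt(29,40); z=R[:,2]
bar=cr(-92,22,110)
print("tcp grasp",bar+.014*z); rel(bar+.014*z-.09*z,R)
```

```text
tcp grasp [ 0.5192 -0.099   0.0993]
t 10.775 q [-0.2448  0.1725  1.417   0.0001  1.5515 -1.0301] p [ 0.679  -0.0931  0.2714] F [ 0.624  -0.243  -0.2243] 
 shift [ 0.832  -1.1519  0.6874] turn [-1.3237 -0.1854  0.5114]
```

View pics/c3.png

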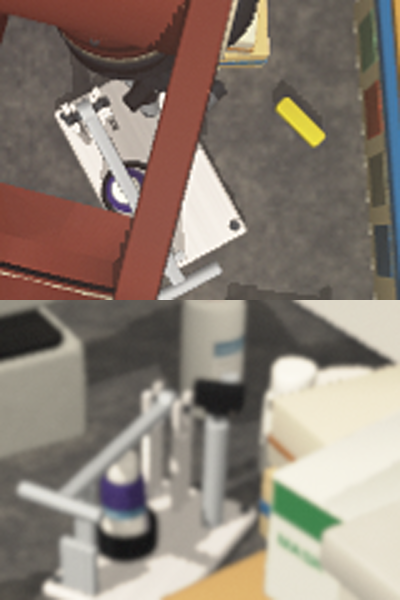

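The lower half shows the keeper swung away from the pin, so the knob is done. Next I move to the pre-grasp in front of the crossbar.

Emit:
apply_moves(
  steps=[
    [-0.2,-0.03,0.1,0.2,-0.3,0,0.5],
    [-0.45,-0.06,0.2,0.4,-0.6,0,0.5],
    [-0.7,-0.1,0.3,0.6,-0.9,0.1,0.5],
    [-0.9,-0.12,0.4,0.75,-1,0.2,0.5],
    [-0.9,-0.12,0.4,0.75,-1,0.2,0.5],
  ],
)

```text
time_s: 11.4
ee_pos: [0.4888, -0.1185, 0.2341]
ee_rot: [[-0.536, 0.752, 0.383], [0.844, 0.479, 0.241], [-0.002, 0.453, -0.892]]
force: [-0.5, 0.0, -0.0]
grip_width: 0.043
gripper_force: 0.0
```

Run:
```python
from h import *
R=Rt(29,40); z=R[:,2]
bar=cr(-92,22,110)
rel(bar+.014*z-.08*z,R)
```

```text
t 11.4 q [-0.629  -0.4446  2.0879  0.447   1.3362 -1.2648] p [ 0.4888 -0.1185  0.2341] F [-0.4799  0.0278 -0.0016] 
 shift [ 0.0228 -0.3122  0.3915] turn [-0.4355 -0.0591  0.0973]
```

Emit:
apply_moves(
  steps=[
    [-0.2,-0.03,0.05,0.01,-0.15,0.15,0.5],
    [-0.435,-0.06,0.1,0.02,-0.31,0.39,0.5],
    [-0.435,-0.06,0.1,0.02,-0.31,0.39,0.5],
    [-0.435,-0.06,0.1,0.02,-0.31,0.39,0.5],
  ],
)

```text
time_s: 11.9
ee_pos: [0.4817, -0.1268, 0.1708]
ee_rot: [[-0.487, 0.663, 0.569], [0.873, 0.378, 0.307], [-0.012, 0.647, -0.763]]
force: [0.4, 0.8, 0.1]
grip_width: 0.0429
gripper_force: 0.0
```

Run:
```python
from h import *
R=Rt(29,40); z=R[:,2]
S=vision.camera("scene");T=vision.camera("top")
for p in (S,T): print([(round(d["score"],2),w(p,d["location"])) for d in place_of(p,"hook_bar")[:2]])
bar=cr(-92,22,110)
rel(bar+.014*z,R)
c=cv2.resize(S["pixels"][140:320,210:370],None,fx=3.3,fy=3.3,interpolation=cv2.INTER_CUBIC)
cv2.imwrite("pics/c4.png",c[:,:,::-1])
```

```text
[(0.85, array([ 0.5214, -0.1229,  0.1085]))]
[(0.58, array([ 0.5234, -0.1223,  0.1113]))]
t 12.1 q [-0.776  -0.4683  2.2715  0.7253  1.1991 -1.5161] p [ 0.4819 -0.1269  0.1719] F [-0.0389  0.0103  0.2231] 
 shift [ 0.0484 -0.0782  0.5677] turn [0.0115 0.0171 0.0227]
```

View pics/c4.png

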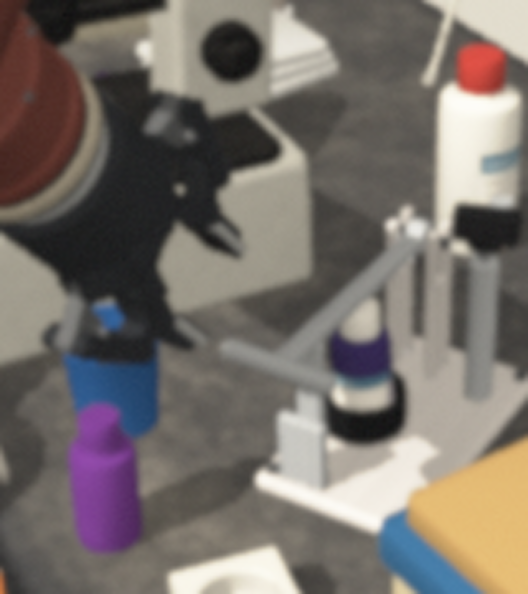

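The fingers straddle the bar's left part, with the bar end at crop (235,350). Advancing and closing.

Emit:
apply_moves(
  steps=[
    [0.01,0.02,0.02,0.05,-0.08,0,0.5],
    [0.01,0.02,0.02,0.05,-0.08,0.2,0.5],
    [0.01,0.02,0.02,0.05,-0.08,0.4,0.5],
    [0.01,0.02,0.02,0.05,-0.08,0.57,0.5],
    [0.01,0.02,0.02,0.05,-0.08,0.57,0.5],
  ],
)

```text
time_s: 12.72
ee_pos: [0.5157, -0.0961, 0.0931]
ee_rot: [[-0.487, 0.673, 0.556], [0.873, 0.368, 0.319], [0.01, 0.641, -0.768]]
force: [-0.4, 0.0, -0.4]
grip_width: 0.043
gripper_force: 0.0
```

Run:
```python
from h import *
R=Rt(29,40); z=R[:,2]
S=vision.camera("scene")
bar=cr(-92,22,110)
rel(bar+.014*z,R)
c=cv2.resize(S["pixels"][170:290,230:390],None,fx=5,fy=5,interpolation=cv2.INTER_CUBIC)
cv2.imwrite("pics/c5.png",c[:,:,::-1])
```

```text
t 12.775 q [-0.6597 -0.2792  2.2759  0.782   0.9987 -1.5552] p [ 0.5162 -0.0969  0.0944] F [ 0.5094  0.0143 -0.3899] 
 shift [-0.0216  0.0292 -0.0179] turn [-0.0026 -0.0129 -0.0071]
```

View pics/c5.png

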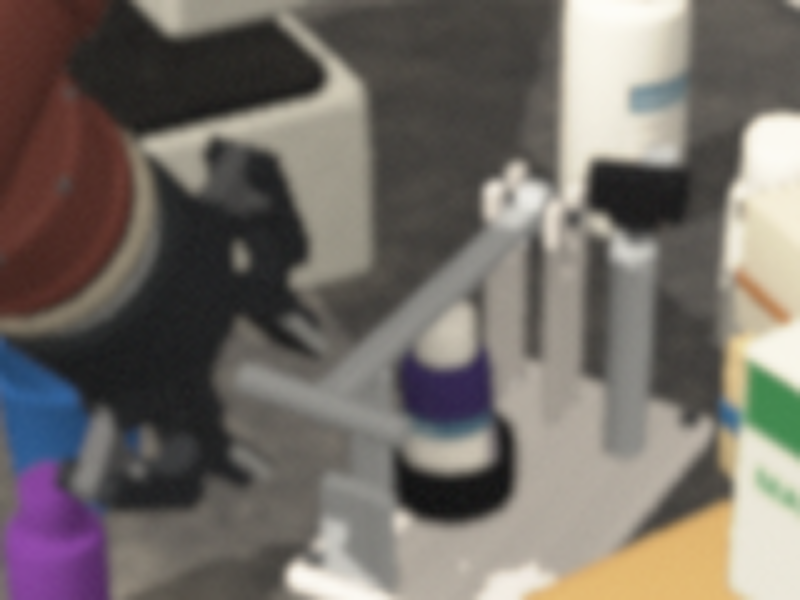

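Emit:
apply_moves(
  steps=[
    [0,0,0,-0.02,0.03,-0.02,0.3],
    [0,0,0,-0.02,0.03,-0.02,0.15],
    [0,0,0,-0.02,0.03,-0.02,0],
    [0,0,0,-0.02,0.03,-0.02,0],
    [0,0,0,-0.02,0.03,-0.02,0],
    [0,0,0,-0.02,0.03,-0.02,0],
    [0,0,0,-0.02,0.03,-0.02,0],
  ],
)

```text
time_s: 13.65
ee_pos: [0.517, -0.101, 0.0984]
ee_rot: [[-0.486, 0.675, 0.555], [0.874, 0.372, 0.312], [0.004, 0.637, -0.771]]
force: [-15.1, -7.8, 1.0]
grip_width: 0.0096
gripper_force: 58.6
```

Run:
```python
from h import *
s=telemetry.state();R=np.array(s["ee_rot"]);p=np.array(s["ee_pos"])
print(s["grip_width"],s["gripper_force"],s["force"],s["ft_torque"])
# shifts for up .020 and then arc
up=R.T@np.array([0,0,1])/.15; print("1mm up:",up*.001, "ex 1mm",R.T@np.r_[np.cos(YAW),np.sin(YAW),0]/150)
ex=np.r_[np.cos(YAW),np.sin(YAW),0];ez=np.r_[0,0,1.]
r=.162
for th in np.arange(0,2.0,.1):
    d=ex*(-np.cos(th)+1)*r+ez*(np.sin(th)*r+.020); print(round(th,2),R.T@d/.15)
```

```text
0.00961119189796895 58.57460796833038 [-15.0525  -7.781    0.9728] [-1.1374  2.2228  0.0499]
1mm up: [ 0.      0.0042 -0.0051] ex 1mm [-0.      0.0051  0.0042]
0.0 [ 0.0006  0.0849 -0.1028]
0.1 [ 0.0011  0.1578 -0.1825]
0.2 [ 0.0015  0.2382 -0.2545]
0.3 [ 0.002   0.3254 -0.3181]
0.4 [ 0.0024  0.4185 -0.3727]
0.5 [ 0.0028  0.5167 -0.4177]
0.6 [ 0.0032  0.6188 -0.4527]
0.7 [ 0.0035  0.7239 -0.4774]
0.8 [ 0.0038  0.8309 -0.4914]
0.9 [ 0.004   0.9388 -0.4947]
1.0 [ 0.0042  1.0465 -0.4871]
1.1 [ 0.0044  1.1529 -0.4689]
1.2 [ 0.0045  1.257  -0.4401]
1.3 [ 0.0045  1.3576 -0.4011]
1.4 [ 0.0046  1.4539 -0.3522]
1.5 [ 0.0045  1.5448 -0.294 ]
1.6 [ 0.0044  1.6294 -0.227 ]
1.7 [ 0.0043  1.7069 -0.1519]
1.8 [ 0.0041  1.7766 -0.0694]
1.9 [0.0039 1.8376 0.0197]
```

Emit:
apply_moves(
  steps=[
    [0,0,0,0,0.02,-0.025,0],
    [0,0,0,0,0.04,-0.05,0],
    [0,0,0,0,0.06,-0.077,0],
    [0,0,0,0,0.085,-0.103,0],
    [0,0,0,0,0.085,-0.103,0],
    [0,0,0,0,0.085,-0.103,0],
  ],
)

```text
time_s: 14.4
ee_pos: [0.517, -0.101, 0.1182]
ee_rot: [[-0.485, 0.676, 0.555], [0.874, 0.372, 0.312], [0.005, 0.637, -0.771]]
force: [-11.3, -6.4, -2.9]
grip_width: 0.0094
gripper_force: 58.8
```

Run:
```python
from h import *
s=telemetry.state();print(s["ee_pos"],s["grip_width"],s["gripper_force"],s["force"],s["ft_torque"])
for n in ("scene","top"):
    p=vision.camera(n); print([(round(d["score"],2),w(p,d["location"])) for d in place_of(p,"hook_bar")[:2]])
    if n=="scene": S=p
c=cv2.resize(S["pixels"][170:290,230:390],None,fx=5,fy=5,interpolation=cv2.INTER_CUBIC)
cv2.imwrite("pics/c6.png",c[:,:,::-1])
```

```text
[ 0.517  -0.101   0.1182] 0.009435604220457887 58.84931981563568 [-11.2633  -6.3672  -2.8637] [-1.1691  2.1559 -0.0105]
[(0.96, array([ 0.5225, -0.1215,  0.1246]))]
[(0.72, array([ 0.5205, -0.1235,  0.1326]))]
```

View pics/c6.png

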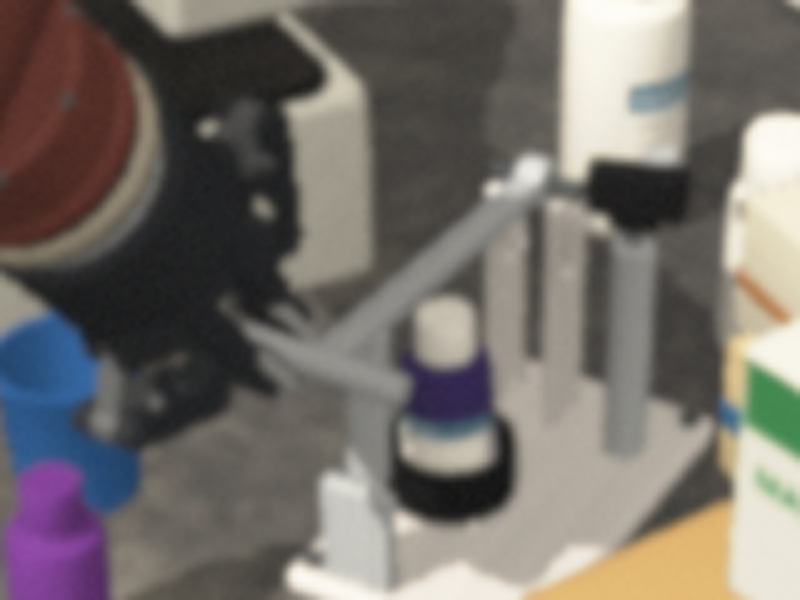

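The hook has risen about 20 mm at both ends: the pin end is above the cheeks, and the claw is at lip level. Now tilting along the arc, still gripped.

Emit:
apply_moves(
  steps=[
    [0,0,0,0,0.008,-0.01,0],
    [0,0,0,0,0.045,-0.05,0],
    [0,0,0,0,0.08,-0.09,0],
    [0,0,0,0,0.12,-0.126,0],
    [0,0,0,0,0.16,-0.16,0],
    [0,0,0,0,0.2,-0.19,0],
    [0,0,0,0,0.245,-0.22,0],
    [0,0,0,0,0.29,-0.25,0],
    [0,0,0,0,0.34,-0.278,0],
  ],
)

```text
time_s: 15.72
ee_pos: [0.5304, -0.0939, 0.1851]
ee_rot: [[-0.486, 0.672, 0.559], [0.874, 0.369, 0.315], [0.006, 0.642, -0.767]]
force: [-2.8, -2.1, -3.0]
grip_width: 0.0097
gripper_force: 59.0
```

Run:
```python
from h import *
s=telemetry.state();print(s["time_s"],s["ee_pos"],s["grip_width"],s["gripper_force"],s["force"],s["ft_torque"],s["q"])
```

```text
15.725 [ 0.5304 -0.0939  0.1851] 0.009699537216453228 58.969305753707886 [-2.7743 -2.0576 -2.9604] [-0.8832  1.4567 -0.169 ] [-0.632  -0.3906  2.1924  0.7056  1.1229 -1.3823]
```

Emit:
apply_moves(
  steps=[
    [0,0,0,0,0.046,-0.022,0],
    [0,0,0,0,0.094,-0.04,0],
    [0,0,0,0,0.19,-0.07,0],
    [0,0,0,0,0.29,-0.09,0],
    [0,0,0,0,0.393,-0.098,0],
    [0,0,0,0,0.497,-0.094,0],
    [0,0,0,0,0.6,-0.08,0],
    [0,0,0,0,0.702,-0.055,0],
    [0,0,0,0,0.8,-0.02,0],
    [0,0,0,0,0.897,0.023,0],
    [0,0,0,0,0.897,0.023,0],
  ],
)

```text
time_s: 17.1
ee_pos: [0.6239, -0.0425, 0.2693]
ee_rot: [[-0.486, 0.671, 0.56], [0.874, 0.369, 0.317], [0.006, 0.644, -0.765]]
force: [0.7, -1.5, -2.6]
grip_width: 0.0093
gripper_force: 58.5
```

Run:
```python
from h import *
s=telemetry.state();print(s["time_s"],s["ee_pos"],s["grip_width"],s["gripper_force"],s["force"],s["ft_torque"],s["q"])
for n in ("scene",):
    p=vision.camera(n); print([(round(d["score"],2),w(p,d["location"])) for d in place_of(p,"hook_bar")[:2]])
c=cv2.resize(p["pixels"][110:290,230:390],None,fx=3.3,fy=3.3,interpolation=cv2.INTER_CUBIC)
cv2.imwrite("pics/c7.png",c[:,:,::-1])
R=np.array(s["ee_rot"]);ex=np.r_[np.cos(YAW),np.sin(YAW),0];ez=np.r_[0,0,1.]
for th in np.arange(1.4,2.0,.1): print(th,R.T@(ex*(np.cos(1.3)-np.cos(th))+ez*(np.sin(th)-np.sin(1.3)))*.162/.15)
```

```text
17.1 [ 0.6239 -0.0425  0.2693] 0.009327658037788834 58.52799832820892 [ 0.7131 -1.4625 -2.5668] [-0.4407  0.4024 -0.0874] [-0.4267 -0.2736  1.9598  0.6279  1.0876 -1.1263]
[(0.93, array([ 0.6356, -0.0598,  0.2694]))]
1.4 [-0.      0.0958  0.0497]
1.5 [-0.0001  0.1862  0.1087]
1.6 [-0.0002  0.2703  0.1765]
1.7000000000000002 [-0.0004  0.3472  0.2523]
1.8000000000000003 [-0.0007  0.4161  0.3354]
1.9000000000000004 [-0.001   0.4763  0.4249]
2.0000000000000004 [-0.0013  0.5274  0.52  ]
```

View pics/c7.png

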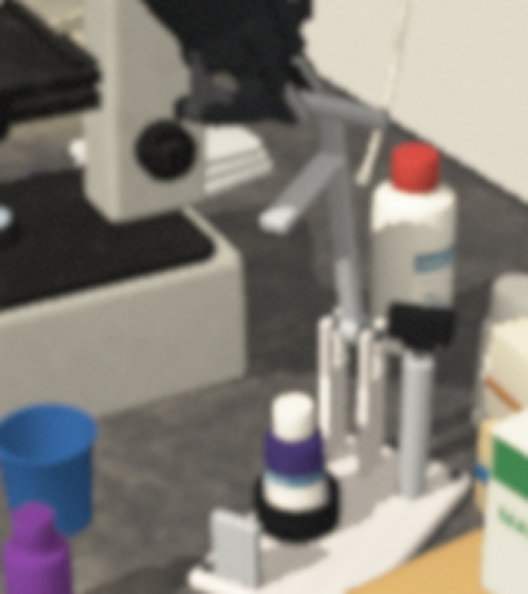

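The hook stands up near 1.3 rad with the bottle undisturbed. Driving on to about 1.9, then release.

Emit:
apply_moves(
  steps=[
    [0,0,0,0,0.045,0.023,0],
    [0,0,0,0,0.096,0.05,0],
    [0,0,0,0,0.186,0.109,0],
    [0,0,0,0,0.27,0.177,0],
    [0,0,0,0,0.347,0.252,0],
    [0,0,0,0,0.416,0.335,0],
    [0,0,0,0,0.476,0.425,0],
    [0,0,0,0,0.476,0.425,0],
  ],
)

```text
time_s: 18.2
ee_pos: [0.7069, 0.0039, 0.2645]
ee_rot: [[-0.486, 0.672, 0.558], [0.874, 0.369, 0.316], [0.007, 0.642, -0.767]]
force: [-0.5, -2.8, -2.8]
grip_width: 0.0091
gripper_force: 58.5
```

Run:
```python
from h import *
s=telemetry.state();print(s["time_s"],s["ee_pos"],s["grip_width"],s["gripper_force"],s["force"],s["ft_torque"],s["q"])
```

```text
18.2 [0.7069 0.0039 0.2645] 0.009085800521025538 58.54377508163452 [-0.5099 -2.8445 -2.809 ] [-0.7613  0.8205 -0.1618] [-0.2858 -0.0868  1.8044  0.5867  0.9838 -1.0119]
```

Emit:
apply_moves(
  steps=[
    [0,0,0,0,0,0,0.4],
    [0,0,0,0,0,0,0.4],
    [0,0,0,0,0,0,0.4],
    [0,0,0,0,0,-0.15,0.4],
    [0,0,0,0,0,-0.35,0.4],
    [0,0,0,0,0,-0.65,0.4],
    [0,0,0,0,0,-0.9,0.4],
    [0,0,0,0,0,-0.9,0.4],
  ],
)

```text
time_s: 19.2
ee_pos: [0.6313, -0.0405, 0.3743]
ee_rot: [[-0.484, 0.668, 0.566], [0.875, 0.369, 0.313], [-0.0, 0.647, -0.763]]
force: [0.8, -0.3, -0.6]
grip_width: 0.0338
gripper_force: 0.0
```

Run:
```python
from h import *
R=Rt(-61,0)
b=cr(0,0,0); b[2]=.30
rel(b,R)
for n in ("scene","top"):
    p=vision.camera(n); print([(round(d["score"],2),w(p,d["location"])) for d in place_of(p,"hook_bar")[:2]],[(round(d["score"],2),w(p,d["location"])) for d in place_of(p,"bottle")[:3]])
    if n=="scene":
        c=cv2.resize(p["pixels"][110:290,230:390],None,fx=3.3,fy=3.3,interpolation=cv2.INTER_CUBIC); cv2.imwrite("pics/c8.png",c[:,:,::-1])
```

```text
t 19.2 q [-0.416  -0.3107  1.8175  0.5796  1.2219 -1.0072] p [ 0.6313 -0.0405  0.3743] F [ 0.7687 -0.2654 -0.5526] 
 shift [-0.1259 -0.5404  0.1909] turn [ 1.0515 -1.0497  2.8619]
[(0.94, array([ 0.7226, -0.0123,  0.2551]))] [(0.87, array([ 0.4294, -0.0851, -0.0012])), (0.76, array([ 0.6031, -0.0795,  0.0152])), (0.58, array([ 0.4217, -0.3543, -0.0015]))]
[(0.8, array([ 0.7205, -0.0121,  0.2572]))] [(0.59, array([ 0.6015, -0.0757,  0.0089]))]
```

View pics/c8.png

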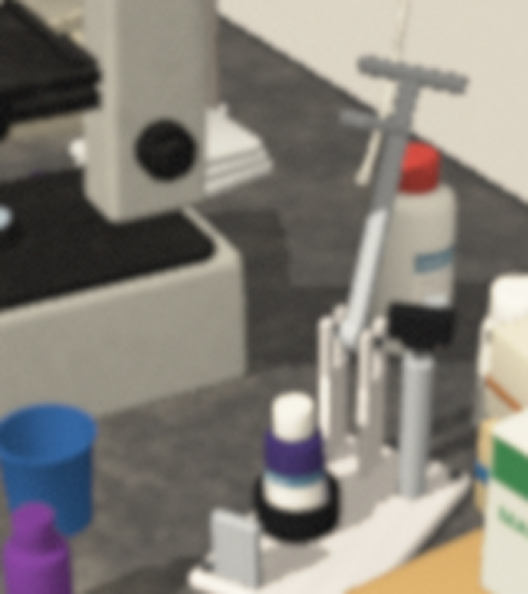

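The hook rests open (bar around θ≈1.99) and the bottle stands in the pocket. Re-orienting for the bottle, leaning the gripper 10° away from the claw.

```bash
cat >> h.py <<'E'
def Rb(lean=10,yaw=None):
    a=YAW if yaw is None else yaw; l=np.radians(lean); ex=np.r_[np.cos(a),np.sin(a),0]; ey=np.r_[-np.sin(a),np.cos(a),0]
    z=np.sin(l)*ex-np.cos(l)*np.r_[0,0,1]; y=-ey; return np.c_[np.cross(y,z),y,z]
E
python3 - <<'E'
from h import *
rel(cr(-40,0,330),Rb())
E
```

```text
t 19.5 q [-0.4135 -0.3045  1.8224  0.5789  1.2221 -1.0072] p [ 0.6308 -0.0389  0.3669] F [-0.3078  0.1036  0.2825] 
 shift [-0.1382 -0.5857 -0.1697] turn [ 0.7678 -0.7922  2.9208]
```

Emit:
apply_moves(
  steps=[
    [0.06,-0.06,0.24,-0.05,-0.2,-0.06,0.6],
    [0.13,-0.13,0.49,-0.1,-0.4,-0.12,0.8],
    [0.19,-0.2,0.73,-0.14,-0.59,-0.17,1],
    [0.19,-0.2,0.73,-0.14,-0.59,-0.17,1],
  ],
)

```text
time_s: 20.0
ee_pos: [0.5668, -0.0984, 0.3298]
ee_rot: [[-0.134, 0.847, 0.514], [0.98, 0.035, 0.198], [0.15, 0.53, -0.835]]
force: [0.2, 0.9, 0.0]
grip_width: 0.0858
gripper_force: 0.0
```

Emit:
apply_moves(
  steps=[
    [0.08,-0.08,0.3,0,0,0,1],
    [0.16,-0.17,0.6,0,0,0,1],
    [0.25,-0.26,0.97,0,0,0,1],
    [0.25,-0.26,0.97,0,0,0,1],
  ],
)

```text
time_s: 20.5
ee_pos: [0.5685, -0.0973, 0.332]
ee_rot: [[0.365, 0.847, 0.386], [0.898, -0.43, 0.094], [0.246, 0.313, -0.917]]
force: [0.6, -0.5, 0.0]
grip_width: 0.0854
gripper_force: 0.0
```

Emit:
apply_moves(
  steps=[
    [0.08,-0.08,0.3,0,0,0,1],
    [0.16,-0.17,0.6,0,0,0,1],
    [0.25,-0.26,0.97,0,0,0,1],
    [0.25,-0.26,0.97,0,0,0,1],
  ],
)

```text
time_s: 21.0
ee_pos: [0.568, -0.0982, 0.3312]
ee_rot: [[0.781, 0.589, 0.21], [0.588, -0.806, 0.074], [0.212, 0.065, -0.975]]
force: [0.4, 0.7, -0.9]
grip_width: 0.0857
gripper_force: 0.0
```

Run:
```python
from h import *
R=Rb(); g=cr(0,0,66)+.019*R[:,2]; print(g)
rel(g+[0,0,.10],R); print(telemetry.state()["ee_rot"])
for n in ("scene","top","scene","top"):
    p=vision.camera(n); print([(round(d["score"],2),w(p,d["location"])) for d in place_of(p,"bottle")[:3]],[(round(d["score"],2),w(p,d["location"])) for d in place_of(p,"rack_well")[:2]])
```

```text
[ 0.6054 -0.0764  0.0473]
t 21.0 q [-0.3715 -0.2308  1.726   0.1462  1.4764  0.5598] p [ 0.568  -0.0982  0.3312] F [ 0.3504  0.693  -0.8713] 
 shift [ 0.0192 -0.0505  1.2585] turn [ 0.0763 -0.0841  0.2582]
[[ 0.7807  0.5888  0.2096]
 [ 0.5877 -0.8057  0.074 ]
 [ 0.2124  0.0654 -0.975 ]]
[(0.81, array([ 0.5999, -0.082 ,  0.0128])), (0.78, array([ 0.4206, -0.3548, -0.002 ])), (0.68, array([ 0.4261, -0.0852, -0.0012]))] [(0.63, array([ 0.4593, -0.2013,  0.0083]))]
[(0.61, array([ 0.4238, -0.3539, -0.001 ])), (0.6, array([ 0.6014, -0.0753,  0.0099]))] []
[(0.82, array([ 0.4275, -0.0825,  0.0032])), (0.75, array([ 0.5984, -0.0805,  0.0125])), (0.64, array([ 0.4188, -0.3544,  0.0002]))] [(0.66, array([ 0.4616, -0.1999,  0.0085]))]
[(0.71, array([ 0.604 , -0.0762,  0.0073])), (0.6, array([ 0.4242, -0.3555,  0.0008]))] []
```

Emit:
apply_moves(
  steps=[
    [0.04,-0.04,0.13,0.01,-0.02,0.3,1],
    [0.076,-0.084,0.258,0.02,-0.05,0.6,1],
    [0.076,-0.084,0.258,0.02,-0.05,0.9,1],
    [0.076,-0.084,0.258,0.02,-0.05,1,1],
    [0.076,-0.084,0.258,0.02,-0.05,1,1],
  ],
)

```text
time_s: 22.22
ee_pos: [0.5964, -0.0796, 0.185]
ee_rot: [[0.864, 0.481, 0.15], [0.474, -0.877, 0.084], [0.172, -0.001, -0.985]]
force: [0.1, 0.3, 0.5]
grip_width: 0.0856
gripper_force: 0.0
```

Run:
```python
from h import *
R=Rb(); g=cr(0,0,66)+.019*R[:,2]-[.0005,.0005,0]; g[2]=.047
rel(g,R)
```

```text
t 22.225 q [-0.3156 -0.0562  1.8071  0.1322  1.2749  0.7221] p [ 0.5964 -0.0796  0.185 ] F [0.1191 0.2964 0.506 ] 
 shift [-0.101   0.0121  0.9164] turn [-0.0002  0.0031 -0.0083]
```

Emit:
apply_moves(
  steps=[
    [0,0,0,-0.05,0.012,0.2,1],
    [0,0,0,-0.1,0.012,0.4,1],
    [0,0,0,-0.1,0.012,0.6,1],
    [0,0,0,-0.1,0.012,0.8,1],
    [0,0,0,-0.1,0.012,0.916,1],
    [0,0,0,-0.1,0.012,0.916,1],
  ],
)

```text
time_s: 22.98
ee_pos: [0.6057, -0.0771, 0.0479]
ee_rot: [[0.864, 0.481, 0.152], [0.474, -0.877, 0.083], [0.173, 0.0, -0.985]]
force: [-0.8, -0.1, 0.1]
grip_width: 0.0854
gripper_force: 0.0
```

Run:
```python
from h import *
R=Rb(); g=cr(0,0,66)+.019*R[:,2]-[.0005,.0005,0]; g[2]=.047
rel(g,R)
S=vision.camera("scene")
c=cv2.resize(S["pixels"][110:290,230:390],None,fx=3.3,fy=3.3,interpolation=cv2.INTER_CUBIC); cv2.imwrite("pics/c9.png",c[:,:,::-1])
```

```text
t 22.975 q [-0.3063  0.1194  1.8754  0.1462  1.0306  0.6947] p [ 0.6057 -0.0771  0.0479] F [-0.8485 -0.1274  0.1206] 
 shift [-0.0048 -0.0038  0.0051] turn [ 0.0017  0.0014 -0.0083]
```

View pics/c9.png

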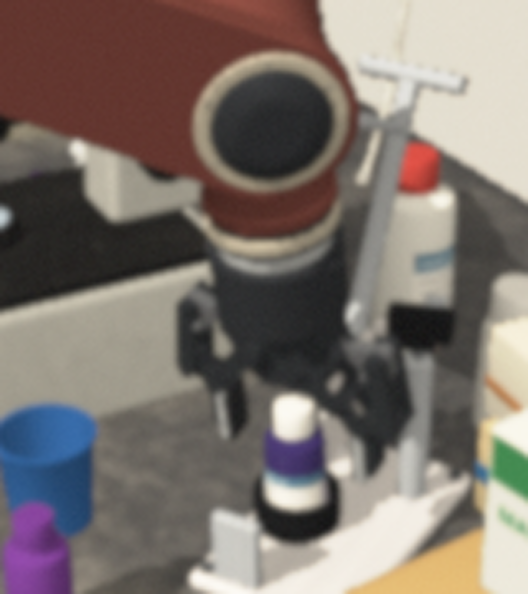

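The fingers straddle the bottle (tips at crop (235,430) and (370,465)), the wrist is clear of the open hook, and the contact force is zero. Closing.

Emit:
apply_moves(
  steps=[
    [0,0,0,-0.005,-0.004,0.005,0.6],
    [0,0,0,-0.005,-0.004,0.005,0.4],
    [0,0,0,-0.005,-0.004,0.005,0.2],
    [0,0,0,-0.005,-0.004,0.005,0.2],
    [0,0,0,-0.005,-0.004,0.005,0.2],
    [0,0,0,-0.005,-0.004,0.005,0.2],
  ],
)

```text
time_s: 23.78
ee_pos: [0.6052, -0.0768, 0.0479]
ee_rot: [[0.863, 0.481, 0.153], [0.474, -0.877, 0.083], [0.174, 0.001, -0.985]]
force: [-2.7, 1.1, 5.1]
grip_width: 0.0361
gripper_force: 59.8
```

Run:
```python
from h import *
s=telemetry.state(); p=np.array(s["ee_pos"]); print(s["grip_width"],s["gripper_force"])
rel(p+[0,0,.03]);rel(p+[-.035,-.02,.10])
```

```text
0.036084566858751776 59.828313533216715
t 23.775 q [-0.3062  0.1176  1.8775  0.1466  1.0291  0.6945] p [ 0.6052 -0.0768  0.0479] F [-2.6852  1.1199  5.094 ] 
 shift [ 0.0348  0.0002 -0.1969] turn None
t 23.775 q [-0.3062  0.1176  1.8775  0.1466  1.0291  0.6945] p [ 0.6052 -0.0768  0.0479] F [-2.6852  1.1199  5.094 ] 
 shift [-0.1486  0.0053 -0.7033] turn None
```

Gripped: 36 mm width and 60 N. Lifting straight, then up and slightly forward.

Emit:
apply_moves(
  steps=[
    [0,0,0,0.017,0,-0.1,0.2],
    [0,0,0,0.035,0,-0.2,0.2],
    [0,0,0,0.045,0,-0.3,0.2],
    [0,0,0,-0.02,0,-0.45,0.2],
    [0,0,0,-0.08,0,-0.57,0.2],
    [0,0,0,-0.15,0,-0.7,0.2],
    [0,0,0,-0.25,0,-0.9,0.2],
    [0,0,0,-0.25,0,-0.9,0.2],
  ],
)

```text
time_s: 24.78
ee_pos: [0.5529, -0.1069, 0.1769]
ee_rot: [[0.863, 0.48, 0.158], [0.473, -0.877, 0.08], [0.177, 0.005, -0.984]]
force: [1.0, -0.2, -1.4]
grip_width: 0.036
gripper_force: 60.3
```

Run:
```python
from h import *
for n in ("scene","top","scene","top"):
    p=vision.camera(n); print([(round(d["score"],2),w(p,d["location"])) for d in place_of(p,"bottle")[:3]],[(round(d["score"],2),w(p,d["location"])) for k in ("rack_well","rack","dropper") for d in place_of(p,k)[:1]])
R=np.array(telemetry.state()["ee_rot"]); print(R,telemetry.state()["grip_width"])
well=np.array([.459,-.196,.010]); off=cr(0,0,12); d=np.r_[.6052,-.0768,.0479]-cr(0,0,12)
print(d); rel(well+d+[0,0,.10],R)
```

```text
[(0.98, array([ 0.4194, -0.3554, -0.0009])), (0.82, array([ 0.547 , -0.1115,  0.1443])), (0.8, array([ 0.4277, -0.0856,  0.0041]))] [(0.92, array([ 0.4609, -0.2012,  0.0093])), (0.77, array([ 0.4521, -0.2282, -0.0023])), (0.61, array([ 0.4406, -0.2584,  0.0085]))]
[(0.65, array([ 0.4244, -0.356 ,  0.0013])), (0.41, array([ 0.422 , -0.0809,  0.0034]))] [(0.73, array([ 0.4559, -0.2269,  0.0041])), (0.44, array([ 0.4412, -0.2633,  0.0072]))]
[(0.89, array([ 0.5463, -0.1092,  0.1376])), (0.73, array([ 0.43  , -0.0855,  0.0061])), (0.72, array([ 0.4197, -0.3555, -0.0021]))] [(0.56, array([ 0.4581, -0.1983,  0.01  ])), (0.59, array([ 0.4522, -0.2289, -0.003 ])), (0.79, array([ 0.4449, -0.2543,  0.0078]))]
[(0.6, array([ 0.4246, -0.3543,  0.0009])), (0.5, array([ 0.4237, -0.084 ,  0.0035]))] [(0.96, array([ 0.4564, -0.2263,  0.003 ])), (0.49, array([ 0.4397, -0.2633,  0.0091]))]
[[ 0.8636  0.4808  0.152 ]
 [ 0.4736 -0.8768  0.083 ]
 [ 0.1732  0.0003 -0.9849]] 0.03586202790965659
[0.0027 0.0012 0.0359]
t 25.775 q [-0.3897 -0.1408  1.9058  0.1413  1.2691  0.6447] p [ 0.5518 -0.1058  0.1733] F [ 0.5325  0.2755 -1.1514] 
 shift [-0.8314  0.2316  0.0393] turn [0. 0. 0.]
```

Emit:
apply_moves(
  steps=[
    [0,0,0,-0.25,0.07,0.01,0.2],
    [0,0,0,-0.55,0.15,0.02,0.2],
    [0,0,0,-0.83,0.23,0.04,0.2],
    [0,0,0,-0.83,0.23,0.04,0.2],
    [0,0,0,-0.83,0.23,0.04,0.2],
  ],
)

```text
time_s: 26.4
ee_pos: [0.4621, -0.1946, 0.1461]
ee_rot: [[0.864, 0.48, 0.153], [0.473, -0.877, 0.083], [0.174, 0.001, -0.985]]
force: [-0.2, -0.0, -0.5]
grip_width: 0.0362
gripper_force: 60.3
```

Run:
```python
from h import *
L=[]
for n in ("scene","top","scene","top"):
    p=vision.camera(n); print([(round(d["score"],2),w(p,d["location"])) for d in place_of(p,"bottle")[:4]],[(round(d["score"],2),w(p,d["location"])) for d in place_of(p,"rack_well")[:2]])
R=Rb()
well=np.array([.459,-.196,.010]); d=np.array([.0027,.0012,.0359])
rel(well+d+[0,0,.03],R); rel(well+d+[0,0,.001],R)
```

```text
[(0.84, array([ 0.4277, -0.0849,  0.0016])), (0.73, array([ 0.4549, -0.198 ,  0.1115])), (0.56, array([ 0.4199, -0.3522, -0.0009]))] [(0.58, array([ 0.4611, -0.2   ,  0.0066]))]
[(0.76, array([ 0.4225, -0.3582,  0.0006])), (0.54, array([ 0.4601, -0.1934,  0.1078])), (0.52, array([ 0.4248, -0.0844,  0.0022])), (0.49, array([ 0.663 , -0.2322, -0.003 ]))] [(0.57, array([ 0.459 , -0.1941,  0.0141]))]
[(0.87, array([ 0.4564, -0.2   ,  0.1145])), (0.77, array([ 0.4281, -0.0842,  0.0022])), (0.75, array([ 0.4214, -0.3554, -0.0029]))] [(0.94, array([ 0.4578, -0.1994,  0.0085]))]
[(0.85, array([ 0.4215, -0.0809,  0.0002])), (0.69, array([ 0.4243, -0.3532, -0.0015])), (0.63, array([ 0.4609, -0.1926,  0.1082]))] [(0.57, array([ 0.4607, -0.1931,  0.0099]))]
t 27.0 q [-0.6363 -0.2521  2.0488  0.1649  1.275   0.39  ] p [ 0.4618 -0.1944  0.1458] F [ 1.2946 -0.6442 -2.4797] 
 shift [-0.0827  0.002   0.4584] turn [ 0.0019  0.0012 -0.008 ]
t 27.0 q [-0.6363 -0.2521  2.0488  0.1649  1.275   0.39  ] p [ 0.4618 -0.1944  0.1458] F [ 1.2946 -0.6442 -2.4797] 
 shift [-0.1161  0.0019  0.6488] turn [ 0.0019  0.0012 -0.008 ]
```

The bottle averages (0.458, −0.196) and the well (0.459, −0.1965), so they are aligned. Lowering.

Emit:
apply_moves(
  steps=[
    [0,0,0,-0.025,0.002,0.15,0.2],
    [0,0,0,-0.05,0.002,0.3,0.2],
    [0,0,0,-0.078,0.002,0.46,0.2],
    [0,0,0,-0.09,0.002,0.52,0.2],
    [0,0,0,-0.1,0.002,0.58,0.2],
    [0,0,0,-0.11,0.002,0.64,0.2],
    [0,0,0,-0.11,0.002,0.64,0.2],
  ],
)

```text
time_s: 27.88
ee_pos: [0.462, -0.1944, 0.0479]
ee_rot: [[0.864, 0.481, 0.151], [0.474, -0.877, 0.084], [0.173, -0.001, -0.985]]
force: [0.2, 0.2, -1.9]
grip_width: 0.0362
gripper_force: 60.3
```

Run:
```python
from h import *
s=telemetry.state(); print(s["force"],s["ft_torque"],s["grip_width"],s["ee_pos"])
for n in ("scene","top","scene","top"):
    p=vision.camera(n); print([(round(d["score"],2),w(p,d["location"])) for d in place_of(p,"bottle")[:4]])
well=np.array([.459,-.196,.010]); d=np.array([.0027,.0012,.0359])
rel(well+d,Rb())
```

```text
[ 0.1592  0.1827 -1.8803] [-0.0961  0.0856  0.0097] 0.0361926820247518 [ 0.462  -0.1944  0.0479]
[(0.93, array([ 0.4286, -0.0828,  0.0003])), (0.9, array([ 0.4592, -0.1997,  0.0156])), (0.66, array([ 0.422 , -0.3591,  0.0006]))]
[(0.87, array([ 0.4223, -0.0813, -0.0006])), (0.57, array([ 0.4227, -0.3558,  0.0005])), (0.54, array([ 0.4611, -0.1937,  0.0123]))]
[(0.75, array([ 0.4567, -0.1976,  0.0128]))]
[(0.71, array([ 0.425 , -0.3522, -0.0022])), (0.65, array([0.7993, 0.0809, 0.0003])), (0.47, array([ 0.458 , -0.1938,  0.0131]))]
t 28.275 q [-0.636  -0.1171  2.1106  0.1789  1.0803  0.3539] p [ 0.4625 -0.1947  0.0487] F [-0.159  -0.6507 -0.9407] 
 shift [-0.0079 -0.0019  0.0177] turn [ 0.0031  0.0006 -0.0081]
```

In the well, with no rim contact. Settle the last 2–3 mm, open, and retreat.

Emit:
apply_moves(
  steps=[
    [0,0,0,-0.004,0,0.01,0.2],
    [0,0,0,-0.006,0,0.02,0.2],
    [0,0,0,-0.006,0,0.022,0.2],
    [0,0,0,-0.006,0,0.022,0.2],
  ],
)

```text
time_s: 28.78
ee_pos: [0.4623, -0.1948, 0.0459]
ee_rot: [[0.863, 0.481, 0.152], [0.474, -0.877, 0.083], [0.173, -0.0, -0.985]]
force: [-2.9, 1.3, 6.0]
grip_width: 0.0359
gripper_force: 61.0
```

Emit:
apply_moves(
  steps=[
    [0,0,0,0,0,0,0.5],
    [0,0,0,0,0,0,0.6],
    [0,0,0,0,0,0,0.7],
    [0,0,0,0,0,0,0.7],
    [0,0,0,0,0,0,0.7],
  ],
)

```text
time_s: 29.4
ee_pos: [0.462, -0.1947, 0.0449]
ee_rot: [[0.864, 0.481, 0.152], [0.474, -0.877, 0.083], [0.173, 0.0, -0.985]]
force: [-0.9, -0.2, -0.6]
grip_width: 0.0598
gripper_force: 0.0
```

Emit:
apply_moves(
  steps=[
    [0,0,0,0.03,0,-0.15,0.7],
    [0,0,0,0.06,0,-0.35,0.7],
    [0,0,0,0.1,0,-0.6,0.7],
    [0,0,0,0.15,0,-0.9,0.7],
    [0,0,0,0.15,0,-1,0.7],
    [0,0,0,0.15,0,-1,0.7],
  ],
)

```text
time_s: 30.15
ee_pos: [0.4589, -0.1969, 0.1973]
ee_rot: [[0.863, 0.481, 0.153], [0.474, -0.877, 0.082], [0.174, 0.002, -0.985]]
force: [-0.5, 0.7, -0.3]
grip_width: 0.0595
gripper_force: 0.0
```

Run:
```python
from h import *
for n in ("scene","top","scene"):
    p=vision.camera(n)
    for k in ("bottle","hook_bar","dropper","white_bottle","wash_bottle","timer","tweezers"): print(n,k,[(round(d["score"],2),w(p,d["location"])) for d in place_of(p,k)[:3]])
    for d in trace(p,"bottle")[:3]:
        v,u=np.where(d["mask"]); print("mask",u.mean(),v.mean(),cv2.minAreaRect(np.c_[u,v].astype(np.float32)))
    print(proj(p,[.459,-.196,.01]),proj(p,[.459,-.196,.095]))
print(telemetry.state()["time_s"])
```

```text
scene bottle [(0.93, array([ 0.4573, -0.1987,  0.0113])), (0.74, array([ 0.4276, -0.0842,  0.0036])), (0.59, array([ 0.4211, -0.3579, -0.0022]))]
scene hook_bar [(0.85, array([ 0.7261, -0.0088,  0.2551]))]
scene dropper [(0.67, array([ 0.4423, -0.2564,  0.0077]))]
scene white_bottle [(0.87, array([ 0.789 , -0.0435, -0.004 ]))]
scene wash_bottle [(0.56, array([ 0.7954,  0.0871, -0.0038])), (0.47, array([ 0.4576, -0.1989,  0.0138]))]
scene timer [(0.41, array([ 0.4597, -0.1988,  0.0117]))]
scene tweezers [(0.49, array([ 0.3974,  0.0501, -0.0019]))]
mask 241.1798188874515 285.6028460543338 ((240.95083618164062, 284.9590148925781), (44.45305252075195, 20.189472198486328), 84.80557250976562)
mask 311.4072 388.7576 ((311.5237121582031, 387.9738464355469), (54.23225784301758, 26.71662712097168), 87.1375961303711)
mask 282.3233890214797 309.76610978520284 ((282.248291015625, 308.47930908203125), (43.34974670410156, 22.505327224731445), 85.2363510131836)
[284.3501 326.8654] [282.2295 289.9678]
top bottle [(0.73, array([ 0.422 , -0.081 ,  0.0001])), (0.73, array([ 0.4275, -0.3535, -0.002 ])), 
[... 1238 characters left out ...]
]
scene white_bottle [(0.75, array([ 0.7907, -0.0441, -0.0061])), (0.15, array([ 0.4525, -0.2298, -0.003 ]))]
scene wash_bottle [(0.64, array([ 0.7985,  0.0872, -0.0029])), (0.59, array([ 0.4577, -0.1985,  0.0097]))]
scene timer []
scene tweezers [(0.58, array([ 0.3976,  0.052 , -0.0034]))]
mask 311.1555929352397 388.6139613120269 ((311.0, 387.5), (53.0, 26.0), 90.0)
mask 282.4769230769231 309.82366863905327 ((282.39599609375, 308.5431823730469), (43.46070098876953, 22.22907829284668), 85.91438293457031)
mask 241.11363636363637 285.3850267379679 ((241.15292358398438, 284.48822021484375), (43.486915588378906, 20.017786026000977), 85.60128784179688)
[284.3501 326.8654] [282.2295 289.9678]
31.5
```

The bottle stands upright in the well, with its mask tilt matching the upright look-alikes. The hook is open, the bystanders haven't moved, and the gripper is clear.

```bash
python3 -c "
from station import close_job; print(close_job())"
```

```text
the job is handed in; nothing more can be done
None
```

The bottle stands upright in the rack's empty well with the hook left tipped back and nothing else disturbed, handed in at about 31.5 s; I viewed 11 pictures, one over the limit of 10.

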